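# Stow the scraper in its full-depth slot

### The arm

A 6-joint arm with a two-finger parallel gripper is mounted at the origin on the work surface. World frame = base frame: x ahead of the robot, y to its left, z up, the work surface at z = 0. Lengths are in m, angles in rad, forces in N, time in s.
With the tool pointing down it reaches from about 0.225 to 0.875 m from the base axis. Payload 3.4 kg.
Tool frame: the origin (TCP) lies midway between the tips of the shut fingers; the grasp point (between the pads) lies 19 mm behind it (manip.tcp_to_grasp is the distance from the TCP to the grasp point, in m); x points along the fingers, y is the direction in which the jaws open and shut, and the axes are right-handed (so a half turn about x gives the same grasp; the last joint's range is limited). The gripper opens to 85 mm and grips with 20 to 120 N. Pads are 22 mm wide; open, the fingers measure 114 mm over their backs; the gripper's body (76 mm by 85 mm) begins 54 mm behind the grasp point. The pads swing forward as they close: fully open they stand 13 mm farther back than shut.
Start: joints at [1.196, 0.276, 1.505, -0, 1.361, -0.121], TCP at [0.144, 0.557, 0.231] pointing down, gripper open.
Joint ranges: [-2.89, 2.89], [-0.75, 2.08], [0.22, 2.7], [-1.18, 4.32], [0.11, 2.71], [-2.7, 2.7]. Speed limits (rad/s): [2.57, 2.57, 3.14, 3.14, 3.14, 3.14].

### API

Orientations are given as a unit quaternion [w, x, y, z].
In Python, from rig import readout, eyes, job, manip gives the robot as it stands. The module is installed in compiled form; this text tells all that it offers.
- The arm moves only by the tool carry_out, never from a script. Its argument "deltas" is one flat list of numbers, 7 for each row, row after row: the shift along the tool's x, y, z scaled (see below), then the turn, a rotation vector about the tool's x, y, z scaled (see below), then the opening, from -1 (shut) to 1 (fully open). In form: [dx, dy, dz, ax, ay, az, grip, dx, dy, dz, ax, ay, az, grip, ...]. A call has 1 to 10 rows; each row shifts and turns the commanded pose from where the row before left it, along the tool's axes as they then stand; what a row does not reach is not made up. The controller multiplies each number of a shift by 60 mm and each number of a turn by 4 degrees. A row lasts 1/8 s, in which the tool goes at most 62.5 mm and 10.7 degrees, less where a joint would pass 70% of its speed; a pose out of reach is approached as far as the arm can. A call with a number of a shift or a turn outside -1 to 1 is refused whole. A call with a gripper value outside its range is refused whole. The fingers move at their own pace and stop on an object; "newtons" is the grip in N (left out, the last holds). Time passes only in rows, so rows that do not move let the fingers close. It gives the time, the measured TCP pose, the force and the opening at its end, in the units of the state.
- readout.get_state(): the state, without advancing time (a new reading comes with each control period).
- eyes.get_image(name): name is "scene" or "top"; returns a dict with "color" (420x560x3 uint8, red, green, blue), "z_map" (420x560 float32, m along the optical axis (not along the pixel's ray), 0 where there is no reading), "mtx" (3x3 intrinsics, pixels), "origin" and "orientation" of the camera in the world. Camera axes: x right, y down, z forward; pixel columns grow to the right and rows downward; lengths in m; the calibration is good to about 2 mm. A picture is of the moment at which its call begins.
- job.sign_off(): hands the job in, once; it reports no verdict.
The state is a dict: "clock": time; "qpos": joint angles; "qd": joint speeds; "effort": joint torques, N m; "position": TCP position; "ee_rot": TCP orientation; "contact_force": force on the tool from outside, world axes, zero at the start; "moment": the same for the moment, N m; "width": finger opening in m.
Only numpy, scipy, OpenCV 4.12 (cv2) and the standard library are available. Lean on these libraries where they do the work, as an engineer would, in place of code of your own. Each camera call takes 0.05 s, during which the arm holds its last target.

### The job

Take the long scraper out of the aluminium drip stand and put it away, blade down, in the grey slotted block, fully home with its shoulder resting on the block's top. Only one of the four slots is deep enough (spacers hidden down inside the others stop the blade partway), so feel for the right one; guide the scraper down in the hand rather than dropping it, let go, and leave the other things on the bench where they are.

Things in the scene. Friction and masses are not known exactly. Their poses are not given: they have to be found in the camera images.
- scraper: long scraper, 160 mm tall, 0.24 kg, starting upright in the drip stand. Origin: middle of the blade's lower edge; z up along the tool, x along the blade's 60 mm width, y through its thickness. Steel blade 60 wide, 5 thick, z = 0 to 66 (lowest 4 mm 3 thick); dark shoulder 60 x 22, z = 66 to 76; handle above. Symmetric: may go in either way round
- scraper_grip (a point): point on the scraper's axis at its z = 122 mm, where to pinch it. Wooden handle, flat-sided, 36 wide (x), 20 thick (y), z = 76 to 160; pinch across y. Axes as the scraper's
- block: grey plastic block, fixed to the bench, 94 (x) by 122 (y), 80 mm tall; origin at the centre of its underside, z up. Four slots from above, each 70 long (along x), 9 wide (y; 11 in the top 4 mm), centred at y = -39, -13, 13, 39 mm. One slot, not told which, lets the blade down until the shoulder rests on the block's top (blade edge at block z = 14 mm). In the others the edge stops at z = 36 to 44
- slot0 (a point): centre of the mouth of slot 0 (block y = -39 mm), on the block's top, 80 mm above the bench; axes as the block's. It looks like the others; if a rigid spacer is hidden in it, the shoulder stops 22 to 30 mm above the block's top
- slot1 (a point): centre of the mouth of slot 1 (block y = -13 mm), on the block's top, 80 mm above the bench; axes as the block's. It looks like the others; if a rigid spacer is hidden in it, the shoulder stops 22 to 30 mm above the block's top
- slot2 (a point): centre of the mouth of slot 2 (block y = 13 mm), on the block's top, 80 mm above the bench; axes as the block's. It looks like the others; if a rigid spacer is hidden in it, the shoulder stops 22 to 30 mm above the block's top
- slot3 (a point): centre of the mouth of slot 3 (block y = 39 mm), on the block's top, 80 mm above the bench; axes as the block's. It looks like the others; if a rigid spacer is hidden in it, the shoulder stops 22 to 30 mm above the block's top
- stand: aluminium drip stand, fixed to the bench: base 110 (x) by 80 (y) by 6 mm, with two thin upright plates 84 long along its x, up to 56 mm height, 10 mm apart; the scraper's blade stands between them on the base. Origin at the centre of its underside. Block and stand are on either side of the robot's centre line, and may change sides
- beaker: plain glass beaker, 68 mm across, 90 tall, standing between block and stand; origin at the centre of its underside
- dish: white porcelain dish, 90 mm across, 35 tall; origin at the centre of its underside
- small_scraper: a shorter scraper lying flat on the bench, about 115 mm long; not the one to put away
- wash_bottle: white plastic bottle, 64 mm across, 160 tall; origin at the centre of its underside
- jar: amber glass jar with black cap, 72 mm across, 85 tall; origin at the centre of its underside
- mug: white mug, 80 mm across, 90 tall; origin at the centre of its underside
There are look-alikes about, which are no part of the job. What is shaped like the scraper but blue or turquoise is not meant.

How it is judged:
By the outcome, as a careful person would: the job done as asked, in the order asked, and still so for the second after the job is handed in, with the robot touching nothing.
It also fails if it takes over 64 s, if anything falls off the work surface, if the arm or the gripper's body presses on something with over 40 N, if the wrist force passes 120 N, or if a joint passes its speed limit or range.

## Working session

There is one attempt and no reset: what is moved stays moved. The work goes in short steps, Python scripts to look and compute and a tool call to move; the robot and the scene stay as the last step left them, time stands still between calls to the robot, and variables do not carry over. Pictures are saved under pics/ and viewed, and the job is handed in when it is done.

Besides the shell and the picture viewer there is one more tool, called after "Call:" as name(argument=value, ...) on one line, values as JSON. carry_out: Moves the arm, as the interface text tells. Its arguments: {"type":"object","properties":{"deltas":{"type":"array"},"newtons":{"type":"number"}},"required":["deltas"]}

```bash
mkdir -p pics; ls; cat > h.py <<'E'
import numpy as np, cv2, pickle
from scipy.spatial.transform import Rotation as R
def rot(q): return R.from_quat([q[1],q[2],q[3],q[0]]).as_matrix()
def grab(n,tag):
    from rig import eyes
    d=eyes.get_image(n); pickle.dump(d,open(f'pics/{tag}.pkl','wb')); cv2.imwrite(f'pics/{tag}.png',d['color'][:,:,::-1]); return d
def load(tag): return pickle.load(open(f'pics/{tag}.pkl','rb'))
def cloud(d):
    K=d['mtx'];z=d['z_map'];v,u=np.mgrid[:z.shape[0],:z.shape[1]]
    p=np.stack([(u-K[0,2])/K[0,0]*z,(v-K[1,2])/K[1,1]*z,z],-1)
    o=d['orientation'];M=rot(o) if np.size(o)==4 else np.array(o)
    P=p@M.T+np.array(d['origin']); P[z==0]=np.nan; return P
def proj(d,X):
    o=d['orientation'];M=rot(o) if np.size(o)==4 else np.array(o)
    c=(np.array(X)-d['origin'])@M; q=c@np.array(d['mtx']).T; return q[...,:2]/q[...,2:]
def crop(d,tag,u0,u1,v0,v1,s):
    cv2.imwrite(f'pics/{tag}.png',cv2.resize(d['color'][v0:v1,u0:u1,::-1],None,fx=s,fy=s,interpolation=cv2.INTER_CUBIC))
E
python3 - <<'E'
from h import *
from rig import readout,manip
print(readout.get_state(),manip.tcp_to_grasp)
for n in('scene','top'):
    d=grab(n,n+'0'); print(n,d['mtx'],d['origin'],d['orientation'])
E
```

```text
pics
{'clock': 0.0, 'qpos': array([ 1.19599222e+00,  2.76597080e-01,  1.50615667e+00, -2.58216929e-05,
        1.36067609e+00, -1.21015335e-01]), 'qd': array([-0.00140834, -0.00108196, -0.00088353, -0.00189253, -0.00123949,
       -0.00057155]), 'effort': array([-2.07546007e-03, -4.16759562e+01, -2.45804805e+01, -4.42826176e-04,
        1.11647020e-02, -3.52133021e-06]), 'position': array([0.14419325, 0.55607617, 0.23042913]), 'ee_rot': array([ 0.70127065,  0.08885346,  0.70157211, -0.09011721]), 'contact_force': array([ 0.22348706, -0.20652893,  0.32543883]), 'moment': array([ 0.00094047, -0.04954346,  0.01580808]), 'width': 0.08538344950115571} 0.0187
scene [[392.64669086   0.         280.28077893]
 [  0.         392.64669086 210.69411369]
 [  0.           0.           1.        ]] [1.13597378 0.14861371 0.71216754] [-0.23837559  0.56455757  0.73008161 -0.30237835]
top [[546.06508535   0.         273.52042782]
 [  0.         546.06508535 209.19829294]
 [  0.           0.           1.        ]] [ 0.32836094 -0.0166513   1.06716812] [-0.07331719  0.71431781 -0.69184172  0.07569468]
```

View pics/scene0.png

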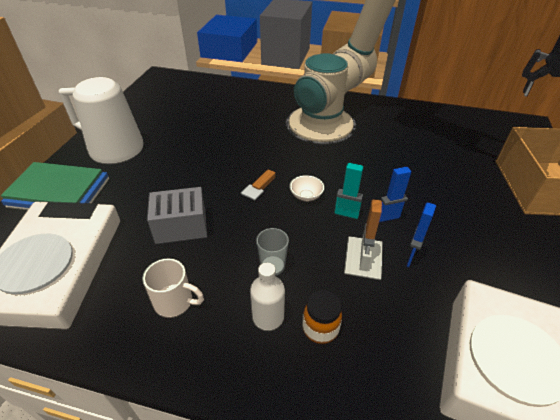

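View pics/top0.png

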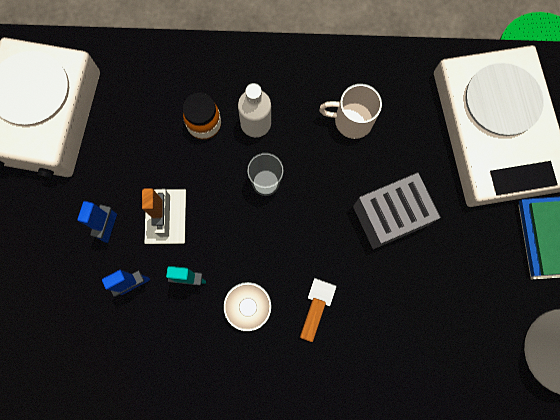

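Things that could be mistaken for the scraper, in scene-picture pixels:
- Orange handle upright in the aluminium stand at (374,222). This is the one wanted.
- Turquoise at (349,190).
- Blue at (397,195).
- Blue at (424,232).
- Short orange one lying flat at (260,185).

Next I'll measure and take close crops.

```bash
python3 - <<'E'
from h import *
t=load('top0');s=load('scene0')
a=cv2.resize(t['color'][170:300,70:220,::-1],None,fx=5,fy=5,interpolation=cv2.INTER_CUBIC)[:600,:750]
cv2.imwrite('pics/c1.png',a)
crop(s,'c2',320,450,150,290,4); crop(t,'c3',340,450,165,255,7)
for n,d in(('top',t),('scene',s)):
    P=cloud(d);C=d['color'].astype(int)
    ho=(C[...,0]>110)&(C[...,0]-C[...,2]>60)&(C[...,1]<C[...,0]*.75)
    k,l,st,ce=cv2.connectedComponentsWithStats(ho.astype(np.uint8))
    for i in range(1,k):
        if st[i,4]>40:
            p=P[l==i];p=p[~np.isnan(p[:,0])];
            if len(p): print(n,st[i],np.nanmedian(p,0).round(3),p.min(0).round(3),p.max(0).round(3))
    # heights
    m=(P[...,2]>.07)&(P[...,2]<.09)&(P[...,1]<-.05)&(P[...,1]>-.4)&(P[...,0]>.2)&(P[...,0]<.6)&(abs(C[...,0]-C[...,2])<20)
    k,l,st,ce=cv2.connectedComponentsWithStats(m.astype(np.uint8))
    for i in range(1,k):
        if st[i,4]>300:
            p=P[l==i];r=cv2.minAreaRect((p[:,:2]*1000).astype(np.float32));print(n,'blk',st[i],r,np.median(p[:,2]))
E
```

```text
top [183 105  36  25 163] [0.711 0.12  0.058] [0.7   0.099 0.051] [0.752 0.168 0.065]
top [142 188  11  21 226] [0.534 0.198 0.165] [ 0.516  0.189 -0.005] [0.593 0.246 0.169]
top [300 298  26  44 567] [ 0.343 -0.097  0.019] [ 0.304 -0.12   0.013] [ 0.383 -0.074  0.025]
top blk [ 359  182   81   62 2616] ((551.3710327148438, -249.83563232421875), (94.35980224609375, 124.48545837402344), 24.941490173339844) 0.07866566256241153
scene [ 431    0   46  103 1183] [-0.725  0.462  0.02 ] [-0.74   0.42  -0.246] [-0.71   0.512  0.211]
scene [473   1  14  32  70] [-0.724  0.517  0.148] [-0.733  0.505  0.087] [-0.715  0.534  0.208]
scene [483   0  22  57 263] [-0.726  0.588  0.137] [-0.739  0.566 -0.009] [-0.713  0.609  0.216]
scene [523   0  32  50 183] [-0.725  0.756  0.156] [-0.737  0.725  0.038] [-0.714  0.772  0.231]
scene [314  11  45  43 947] [-0.852 -0.075  0.003] [-1.128 -0.206 -0.208] [-0.796  0.007  0.011]
scene [440  16   8  33  94] [-0.725  0.4    0.082] [-0.734  0.387  0.005] [-0.712  0.411  0.14 ]
scene [408  56  15  43 166] [-0.725  0.338 -0.163] [-0.737  0.32  -0.246] [-0.716  0
[... 614 characters left out ...]
 22 113] [-0.726  0.804 -0.203] [-0.739  0.783 -0.246] [-0.715  0.824 -0.138]
scene [  0 100  63  51 690] [ 0.162 -1.058 -0.084] [-0.015 -1.119 -0.09 ] [ 0.313 -1.027 -0.061]
scene [ 513  127   47   88 2286] [0.077 0.627 0.06 ] [ 0.038  0.542 -0.001] [0.288 0.716 0.122]
scene [252 170  23  19 192] [ 0.349 -0.097  0.02 ] [ 0.307 -0.121 -0.001] [ 0.388 -0.075  0.023]
scene [366 200  16  39 321] [0.552 0.198 0.147] [0.517 0.188 0.085] [0.556 0.207 0.168]
scene [304 307  37  26 327] [0.764 0.133 0.058] [0.734 0.098 0.043] [0.772 0.167 0.067]
scene blk [ 148  187   55   34 1254] ((552.7275390625, -250.13624572753906), (98.40277099609375, 122.35331726074219), 24.82364845275879) 0.07992597275940316
```

View pics/c1.png

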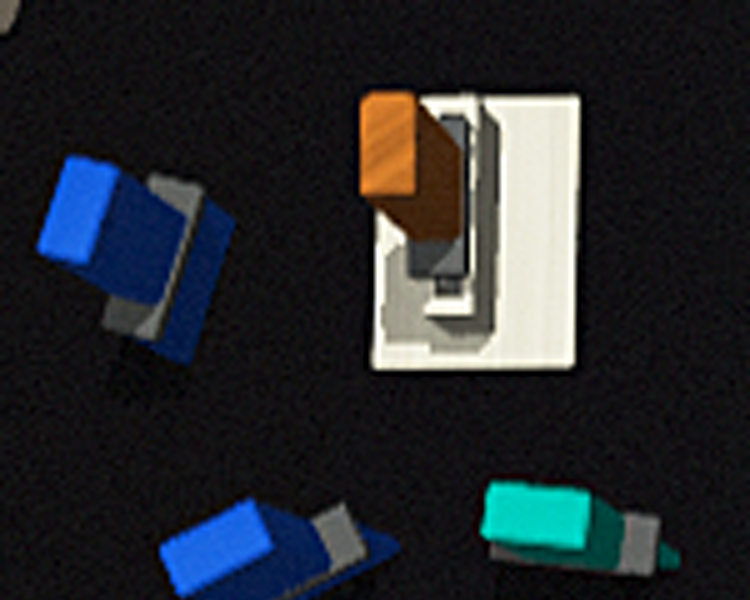

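View pics/c2.png

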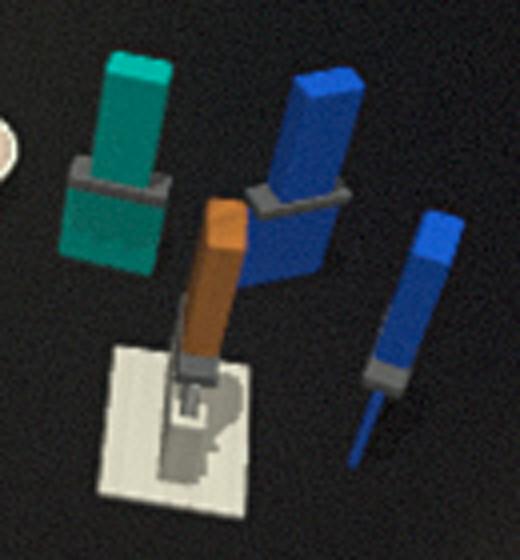

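View pics/c3.png

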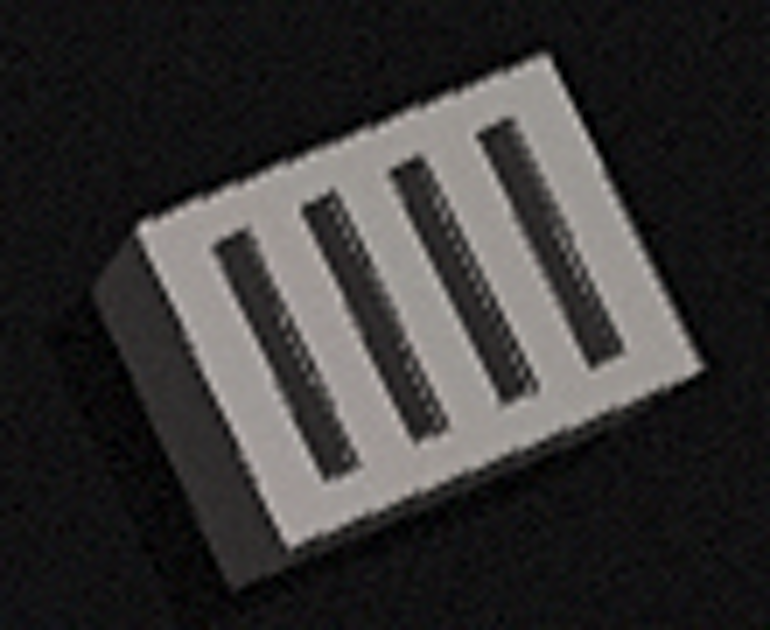

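```bash
python3 - <<'E'
from h import *
t=load('top0');s=load('scene0')
for n,d in(('top',t),('scene',s)):
    P=cloud(d)
    def seg(x0,x1,y0,y1,z0,z1,lab):
        m=(P[...,0]>x0)&(P[...,0]<x1)&(P[...,1]>y0)&(P[...,1]<y1)&(P[...,2]>z0)&(P[...,2]<z1)
        p=P[m]
        if len(p)<8: print(n,lab,len(p));return
        r=cv2.minAreaRect((p[:,:2]*1000).astype(np.float32))
        print(n,lab,len(p),np.round(r[0],1),np.round(r[1],1),round(r[2],1),p.mean(0).round(4),p.min(0).round(3),p.max(0).round(3))
    seg(.45,.63,.14,.24,.158,.18,'handletop')
    seg(.45,.63,.14,.235,.12,.145,'handlemid')
    seg(.45,.63,.14,.235,.095,.12,'handlelow')
    seg(.45,.63,.16,.235,.068,.086,'shoulder')
    seg(.45,.63,.16,.235,.052,.06,'plates')
    seg(.4,.63,.1,.25,.003,.01,'base')
    seg(.4,.63,.24,.35,.03,.2,'blueR'); seg(.3,.47,.12,.21,.03,.2,'turq'); seg(.3,.47,.21,.33,.03,.2,'blue2')
    seg(.5,.65,-.1,.1,.03,.1,'beaker')
    m=(P[...,2]>.074)&(P[...,2]<.086)&(np.hypot(P[...,0]-.551,P[...,1]+.25)<.09)
    p=P[m];a=np.radians(24.9);c=np.array([.5514,-.2498])
    print(n,'top z',np.median(p[:,2]))
E
```

```text
top handletop 249 [532.5 197.9] [35.5 19.9] 3.4 [0.5326 0.1974 0.1644] [0.515 0.187 0.158] [0.55  0.209 0.169]
top handlemid 80 [530.4 191. ] [14.6 38.6] 68.0 [0.5273 0.1912 0.1323] [0.515 0.187 0.12 ] [0.551 0.205 0.145]
top handlelow 79 [529.3 190.8] [15.4 37.3] 65.7 [0.5267 0.1914 0.1082] [0.515 0.187 0.096] [0.549 0.205 0.12 ]
top shoulder 161 [532.7 198.2] [59.4 22.5] 3.4 [0.5225 0.1941 0.0803] [0.503 0.186 0.071] [0.563 0.209 0.085]
top plates 122 [534.8 197.7] [83.2 18.3] 3.0 [0.5318 0.1953 0.055 ] [0.493 0.188 0.052] [0.576 0.209 0.06 ]
top base 1078 [514.3 175.4] [228.7 148. ] 0.4 [0.5228 0.1855 0.0052] [0.4   0.101 0.003] [0.629 0.25  0.01 ]
top blueR 889 [465.5 287.1] [152.7  48.7] 20.3 [0.5019 0.2971 0.114 ] [0.401 0.24  0.03 ] [0.539 0.319 0.162]
top turq 440 [409.8 144.9] [50.2 21. ] 85.7 [0.4075 0.1374 0.1362] [0.398 0.12  0.064] [0.421 0.17  0.163]
top blue2 695 [395.7 245.1] [22.1 60.1] 30.7 [0.3955 0.2392 0.1214] [0.373 0.216 0.03 ] [0.419 0.27  0.164]
top beaker 692 [611.3   1.9] [66.6 66.4] 62.9 [0.6176 0.0021 0.067 ] [ 0.578 -0.032  0.03 ] [0.644 0.035 0.093]
top
[... 472 characters left out ...]
0.085]
scene plates 74 [543.7 197.6] [74.3 17.6] 5.2 [0.5662 0.1991 0.0554] [0.507 0.188 0.052] [0.581 0.209 0.06 ]
scene base 1092 [514.6 172.7] [225.2 145.8] 0.7 [0.5385 0.1942 0.006 ] [0.401 0.101 0.003] [0.627 0.246 0.01 ]
scene blueR 835 [467.6 281.8] [154.4  39.2] 20.5 [0.4822 0.2815 0.115 ] [0.4  0.24 0.03] [0.542 0.314 0.162]
scene turq 796 [413.7 145.2] [50.3 24.5] 89.6 [0.4183 0.1425 0.1007] [0.401 0.12  0.03 ] [0.426 0.17  0.163]
scene blue2 849 [398.5 245.5] [23.7 60.7] 29.0 [0.4043 0.2443 0.1012] [0.38  0.215 0.03 ] [0.421 0.275 0.162]
scene beaker 970 [613.4   1.7] [68.  65.3] 16.2 [0.6116 0.0013 0.0668] [ 0.58  -0.033  0.03 ] [0.648 0.035 0.093]
scene top z 0.08001718122753226
```

```bash
cat >> h.py <<'E'
def target_rot(yaw,flip=0):
    # tool x down, tool y = jaw dir = world y rotated by yaw (deg)
    a=np.radians(yaw+180*flip); y=np.array([-np.sin(a),np.cos(a),0]);x=np.array([0,0,-1.]);return np.stack([x,y,np.cross(x,y)],1)
def st():
    from rig import readout
    s=readout.get_state();M=rot(s['ee_rot']);y=M[:,1]
    print('t',round(s['clock'],2),'pos',s['position'].round(4),'q',s['qpos'].round(3),'F',s['contact_force'].round(2),'M',s['moment'].round(2),'w',round(s['width'],4))
    print('yaw(jaw-y)',np.degrees(np.arctan2(-y[0],y[1])).round(2),'toolx',M[:,0].round(4)); return s
def need(pos,yaw,flip=0):
    s=st();M=rot(s['ee_rot']);T=target_rot(yaw,flip)
    d=M.T@(np.array(pos)-s['position']); rv=R.from_matrix(M.T@T).as_rotvec(degrees=True)
    print('shift units',(d/.06).round(3),'turn units',(rv/4).round(3),'| shift in target axes',(T.T@(np.array(pos)-s['position'])/.06).round(3))
E
python3 - <<'E'
from h import *
for f in(0,1): need([.534,.1977,.24],3.6,f)
E
```

```text
t 0.1 pos [0.1442 0.5561 0.2305] q [ 1.196  0.277  1.506 -0.     1.361 -0.121] F [-0.35  0.61 -0.37] M [ 0.05 -0.03  0.01] w 0.0856
yaw(jaw-y) -14.54 toolx [-6.0e-04 -1.6e-03 -1.0e+00]
shift units [-0.153 -4.152  7.788] turn units [-4.535 -0.006  0.023] | shift in target axes [-0.158 -6.37   6.109]
t 0.1 pos [0.1442 0.5561 0.2305] q [ 1.196  0.277  1.506 -0.     1.361 -0.121] F [-0.35  0.61 -0.37] M [ 0.05 -0.03  0.01] w 0.0856
yaw(jaw-y) -14.54 toolx [-6.0e-04 -1.6e-03 -1.0e+00]
shift units [-0.153 -4.152  7.788] turn units [4.0465e+01 3.3000e-02 9.0000e-03] | shift in target axes [-0.158  6.37  -6.109]
```

Call:
carry_out(deltas=[-0.1,0,0,-0.907,0,0,1,-0.1,0,0,-0.907,0,0,1,-0.1,0,0,-0.907,0,0,1,0,0,0,-0.907,0,0,1,0,0,0,-0.907,0,0,1], newtons=50)

```text
clock: 0.72
position: [0.1443, 0.5563, 0.2489]
ee_rot: [0.707, -0.023, 0.707, 0.023]
contact_force: [0.3, -0.0, -1.3]
width: 0.0852
```

Call:
carry_out(deltas=[0,-0.637,0.611,0,0,0,1,0,-0.637,0.611,0,0,0,1,0,-0.637,0.611,0,0,0,1,0,-0.637,0.611,0,0,0,1,0,-0.637,0.611,0,0,0,1,0,-0.637,0.611,0,0,0,1,0,-0.637,0.611,0,0,0,1,0,-0.637,0.611,0,0,0,1,0,-0.637,0.611,0,0,0,1,0,-0.637,0.611,0,0,0,1])

```text
clock: 1.98
position: [0.5351, 0.1968, 0.2489]
ee_rot: [0.707, -0.022, 0.707, 0.022]
contact_force: [0.4, -0.2, -0.6]
width: 0.0854
```

Call:
carry_out(deltas=[0,0,0,0,0,0,1,0,0,0,0,0,0,1])

```text
clock: 2.22
position: [0.5336, 0.1982, 0.2487]
ee_rot: [0.706, -0.022, 0.707, 0.022]
contact_force: [-0.5, 1.3, -0.2]
width: 0.0853
```

```bash
python3 - <<'E'
from h import *
need([.534,.1977,.109],3.6)
d=grab('scene','s1');crop(d,'s1c',290,450,60,290,2.6)
d=grab('top','t1');crop(d,'t1c',70,270,120,310,3)
E
```

```text
t 2.23 pos [0.5336 0.1982 0.2487] q [ 2.330e-01  2.590e-01  1.486e+00  1.000e-03  1.399e+00 -1.400e+00] F [-0.49  1.31 -0.17] M [ 0.03 -0.01 -0.01] w 0.0853
yaw(jaw-y) 3.56 toolx [-2.1e-03  4.0e-04 -1.0e+00]
shift units [ 2.328 -0.01   0.012] turn units [-0.01  -0.029 -0.007] | shift in target axes [ 2.328 -0.009  0.007]
```

View pics/s1c.png

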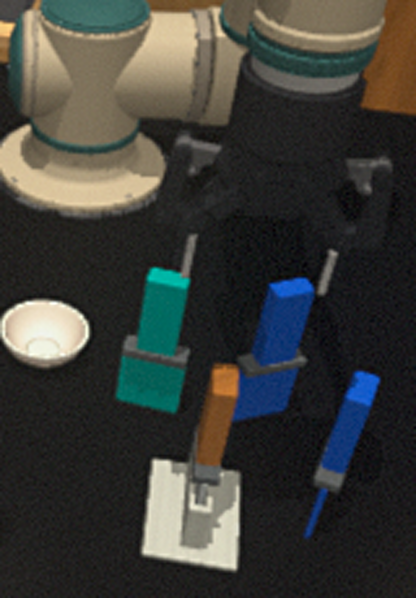

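The crop shows the open fingers at about (190,255) and (330,270), straddling the orange handle at (220,400). The blue and turquoise tools stand clear. I'll descend now.

Call:
carry_out(deltas=[0.5,0,0,0,0,0,1,0.5,0,0,0,0,0,1,0.5,0,0,0,0,0,1,0.4,0,0,0,0,0,1,0.25,0,0,0,0,0,1,0.15,0,0,0,0,0,1,0,0,0,0,0,0,1])

```text
clock: 3.2
position: [0.534, 0.1985, 0.1112]
ee_rot: [0.707, -0.022, 0.707, 0.022]
contact_force: [0.0, -0.1, -1.2]
width: 0.0847
```

Call:
carry_out(deltas=[0,0,0,0,0,0,-0.3,0,0,0,0,0,0,-0.6,0,0,0,0,0,0,-1,0,0,0,0,0,0,-1,0,0,0,0,0,0,-1,0,0,0,0,0,0,-1,0,0,0,0,0,0,-1], newtons=60)

```text
clock: 4.08
position: [0.5346, 0.1981, 0.1117]
ee_rot: [0.707, -0.022, 0.706, 0.022]
contact_force: [-0.0, -1.0, 4.6]
width: 0.0197
```

```bash
python3 - <<'E'
from h import *
need([.534,.1977,.109],3.6)
d=grab('scene','s2');crop(d,'s2c',320,450,120,290,3.5)
E
```

```text
t 4.08 pos [0.5346 0.1981 0.1117] q [ 0.233  0.359  1.697 -0.     1.084 -1.401] F [-0.02 -0.96  4.58] M [-0.18  0.05  0.03] w 0.0197
yaw(jaw-y) 3.6 toolx [ 9.e-04  0.e+00 -1.e+00]
shift units [ 0.046 -0.006 -0.01 ] turn units [-0.     0.013  0.001] | shift in target axes [ 0.046 -0.006 -0.01 ]
```

View pics/s2c.png

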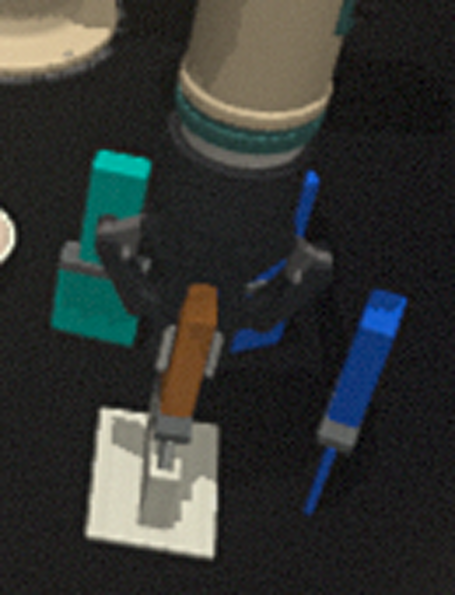

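The fingers hold the handle at (190,350), opening 19.7 mm. Next I'll lift straight up.

Call:
carry_out(deltas=[-0.2,0,0,0,0,0,-1,-0.3,0,0,0,0,0,-1,-0.4,0,0,0,0,0,-1,-0.4,0,0,0,0,0,-1,-0.4,0,0,0,0,0,-1,-0.3,0,0,0,0,0,-1,-0.2,0,0,0,0,0,-1,0,0,0,0,0,0,-1,0,0,0,0,0,0,-1])

```text
clock: 5.25
position: [0.5337, 0.1981, 0.2424]
ee_rot: [0.706, -0.022, 0.707, 0.022]
contact_force: [0.1, -1.6, -3.1]
width: 0.0193
```

```bash
python3 - <<'E'
from h import *
a=np.radians(24.9);ey=np.array([-np.sin(a),np.cos(a)]);c=np.array([.552,-.250])
for i,y in enumerate([-.039,-.013,.013,.039]): print(i,c+ey*y)
p=c+ey*.013
need([p[0],p[1],.24],24.9)
d=grab('scene','s3');crop(d,'s3c',320,450,100,270,3.5)
E
```

```text
0 [ 0.5684204  -0.28537472]
1 [ 0.55747347 -0.26179157]
2 [ 0.54652653 -0.23820843]
3 [ 0.5355796  -0.21462528]
t 5.25 pos [0.5337 0.1981 0.2424] q [ 0.233  0.262  1.497  0.     1.385 -1.401] F [ 0.13 -1.56 -3.07] M [-0.02  0.01  0.01] w 0.0193
yaw(jaw-y) 3.6 toolx [-1.8e-03 -3.0e-04 -1.0e+00]
shift units [ 0.041 -7.27  -0.243] turn units [-5.325e+00 -2.600e-02 -3.000e-03] | shift in target axes [ 0.04  -6.685 -2.867]
```

View pics/s3c.png

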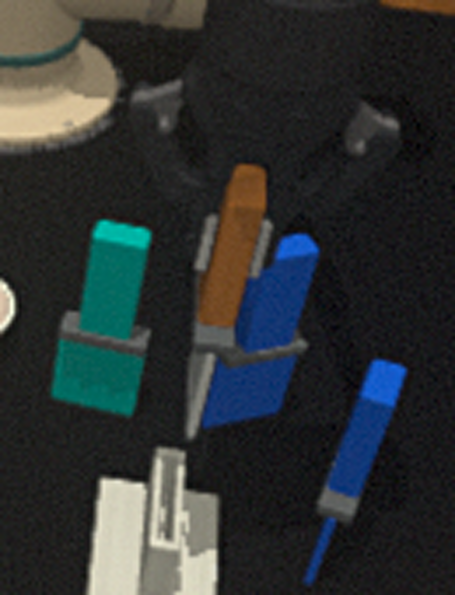

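The scraper hangs upright and clear of the stand, with its blade tip at crop (192,435). I'll carry it to slot 2 and then turn it.

Call:
carry_out(deltas=[0,-0.4,-0.013,0,0,0,-1,0,-0.8,-0.027,0,0,0,-1,0,-0.87,-0.029,0,0,0,-1,0,-0.9,-0.03,0,0,0,-1,0,-0.9,-0.03,0,0,0,-1,0,-0.9,-0.03,0,0,0,-1,0,-0.9,-0.03,0,0,0,-1,0,-0.8,-0.027,0,0,0,-1,0,-0.5,-0.017,0,0,0,-1,0,-0.3,-0.01,0,0,0,-1])

```text
clock: 6.55
position: [0.5466, -0.2395, 0.2422]
ee_rot: [0.706, -0.021, 0.707, 0.022]
contact_force: [-0.0, 0.0, -1.2]
width: 0.0195
```

Call:
carry_out(deltas=[0,0,0,-0.6,0,0,-1,0,0,0,-0.8,0,0,-1,0,0,0,-0.8,0,0,-1,0,0,0,-0.8,0,0,-1,0,0,0,-0.8,0,0,-1,0,0,0,-0.8,0,0,-1,0,0,0,-0.5,0,0,-1,0,0,0,-0.225,0,0,-1,0,0,0,0,0,0,-1])

```text
clock: 7.68
position: [0.5471, -0.2379, 0.2432]
ee_rot: [0.69, -0.152, 0.691, 0.153]
contact_force: [-0.6, 1.0, -1.6]
width: 0.0197
```

```bash
python3 - <<'E'
from h import *
need([.54652653,-.23820843,.2],24.9)
d=grab('scene','s4');crop(d,'s4c',110,290,80,280,3)
d=grab('top','t4');crop(d,'t4c',330,480,120,270,4)
E
```

```text
t 7.67 pos [ 0.5471 -0.2379  0.2432] q [-0.527  0.303  1.437  0.     1.402 -2.532] F [-0.61  0.97 -1.57] M [-0.01 -0.02  0.02] w 0.0197
yaw(jaw-y) 24.9 toolx [-1.e-04  3.e-04 -1.e+00]
shift units [ 0.72  -0.001 -0.011] turn units [-0.001 -0.    -0.005] | shift in target axes [ 0.72  -0.001 -0.011]
```

View pics/s4c.png

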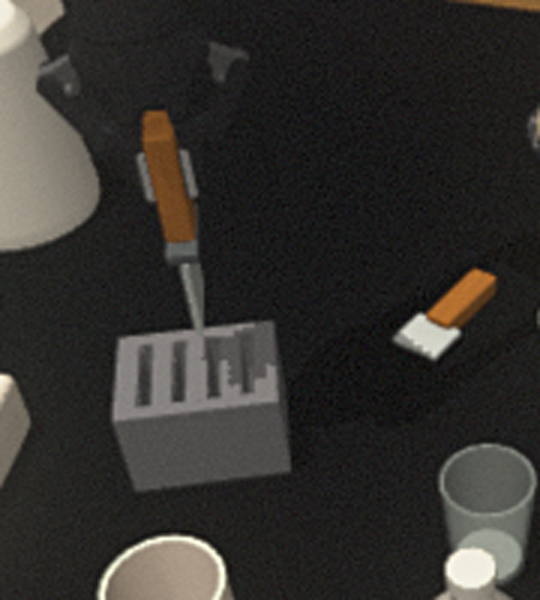

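View pics/t4c.png

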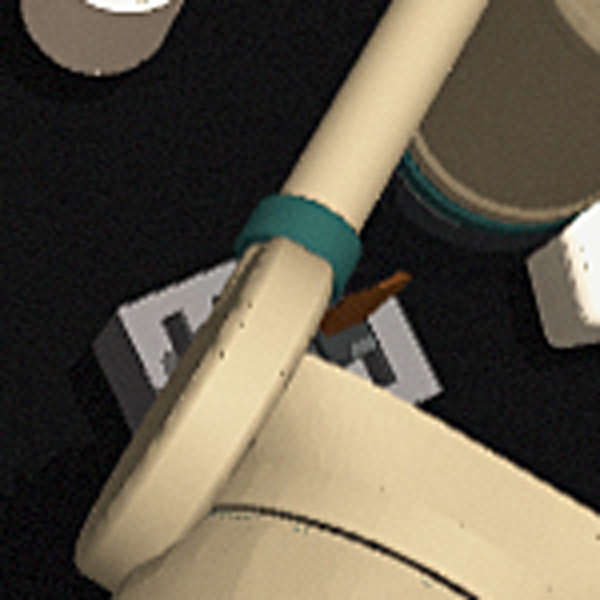

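```bash
cat >> h.py <<'E'
def held(tag,n='scene',c=(.5527,-.2501),yaw=24.9):
    d=load(tag);P=cloud(d);a=np.radians(yaw)
    q=(P[...,:2]-np.array(c));X=q@[np.cos(a),np.sin(a)];Y=q@[-np.sin(a),np.cos(a)]
    for z0,z1 in((.1,.125),(.13,.15),(.15,.17),(.17,.19),(.19,.21),(.21,.23),(.23,.25),(.25,.28),(.28,.31)):
        m=(abs(X)<.055)&(abs(Y)<.075)&(P[...,2]>z0)&(P[...,2]<z1)
        if m.sum()>4: print(z0,m.sum(),'X',np.percentile(X[m]*1e3,[2,50,98]).round(1),'Y',np.percentile(Y[m]*1e3,[2,50,98]).round(1))
E
python3 -c "
from h import *
held('s4')"
```

```text
0.13 25 X [-24.1  18.9  31.8] Y [11.6 16.1 16.5]
0.15 38 X [-26.3  26.8  32.2] Y [11.7 16.  16.6]
0.17 36 X [-5.  25.9 30.8] Y [11.8 16.  16.5]
0.19 56 X [-15.4  29.4  32.3] Y [ 4.9 16.1 24.9]
0.21 141 X [-18.3  18.5  31.2] Y [ 3.4 15.7 24.3]
0.23 109 X [ 6.3 17.6 20.5] Y [-0.1 15.1 28.9]
0.25 316 X [ 4.2 11.8 20.3] Y [-8.1 16.1 37.2]
0.28 609 X [-11.4  11.3  19.2] Y [-29.   13.4  57.8]
```

Call:
carry_out(deltas=[0.2,-0.012,-0.02,0,0,0,-1,0.3,0,0,0,0,0,-1,0.25,0,0,0,0,0,-1,0.12,0,0,0,0,0,-1,0,0,0,0,0,0,-1])

```text
clock: 8.4
position: [0.546, -0.2391, 0.1903]
ee_rot: [0.69, -0.152, 0.691, 0.153]
contact_force: [0.3, -1.1, -2.1]
width: 0.0193
```

Call:
carry_out(deltas=[0.06,0,0,0,0,0,-1,0.06,0,0,0,0,0,-1,0.06,0,0,0,0,0,-1])

```text
clock: 8.78
position: [0.5464, -0.2393, 0.1803]
ee_rot: [0.691, -0.153, 0.69, 0.152]
contact_force: [-1.1, -0.4, -1.6]
width: 0.0191
```

Call:
carry_out(deltas=[0.08,0,0,0,0,0,-1,0.08,0,0,0,0,0,-1,0.08,0,0,0,0,0,-1,0.08,0,0,0,0,0,-1,0.06,0,0,0,0,0,-1])

```text
clock: 9.4
position: [0.5462, -0.2392, 0.1571]
ee_rot: [0.69, -0.152, 0.691, 0.153]
contact_force: [0.5, 0.4, -2.4]
width: 0.0194
```

Call:
carry_out(deltas=[0.05,0,0,0,0,0,-1,0.05,0,0,0,0,0,-1,0.04,0,0,0,0,0,-1,0,0,0,0,0,0,-1])

```text
clock: 9.9
position: [0.5462, -0.2392, 0.1489]
ee_rot: [0.69, -0.152, 0.691, 0.153]
contact_force: [0.2, -0.3, -2.5]
width: 0.0192
```

Call:
carry_out(deltas=[0.04,0,0,0,0,0,-1,0.04,0,0,0,0,0,-1,0,0,0,0,0,0,-1])

```text
clock: 10.28
position: [0.5461, -0.2391, 0.144]
ee_rot: [0.69, -0.152, 0.691, 0.153]
contact_force: [-0.5, 0.6, -2.0]
width: 0.0193
```

Call:
carry_out(deltas=[0.04,0,0,0,0,0,-1,0.04,0,0,0,0,0,-1,0,0,0,0,0,0,-1])

```text
clock: 10.65
position: [0.5461, -0.2391, 0.1392]
ee_rot: [0.69, -0.152, 0.691, 0.153]
contact_force: [-0.6, 0.2, -2.1]
width: 0.0191
```

Call:
carry_out(deltas=[0.05,0,0,0,0,0,-1,0.05,0,0,0,0,0,-1,0.05,0,0,0,0,0,-1,0,0,0,0,0,0,-1])

```text
clock: 11.15
position: [0.5461, -0.2391, 0.1301]
ee_rot: [0.69, -0.152, 0.691, 0.153]
contact_force: [-0.1, -0.5, -2.4]
width: 0.0191
```

Call:
carry_out(deltas=[0.05,0,0,0,0,0,-1,0.05,0,0,0,0,0,-1,0.03,0,0,0,0,0,-1,0,0,0,0,0,0,-1])

```text
clock: 11.65
position: [0.5462, -0.2392, 0.1224]
ee_rot: [0.69, -0.152, 0.691, 0.153]
contact_force: [-0.0, 0.3, -1.6]
width: 0.0192
```

Slot 2 is the deep one. I'll feel for the shoulder seating.

Call:
carry_out(deltas=[0.02,0,0,0,0,0,-1,0.02,0,0,0,0,0,-1,0,0,0,0,0,0,-1])

```text
clock: 12.02
position: [0.5462, -0.2392, 0.1202]
ee_rot: [0.69, -0.152, 0.691, 0.153]
contact_force: [0.3, 0.6, -1.9]
width: 0.0194
```

Call:
carry_out(deltas=[0.015,0,0,0,0,0,-1,0.015,0,0,0,0,0,-1,0,0,0,0,0,0,-1])

```text
clock: 12.4
position: [0.5464, -0.2393, 0.1198]
ee_rot: [0.691, -0.153, 0.69, 0.152]
contact_force: [-1.3, 0.7, 6.0]
width: 0.0192
```

The shoulder seated at TCP z 0.1198, against a predicted 0.1197, with a 6 N reaction. Before letting go I'll take a look.

```bash
python3 - <<'E'
from h import *
st();d=grab('scene','s5');crop(d,'s5c',110,290,100,280,3.3)
E
```

```text
t 12.4 pos [ 0.5464 -0.2393  0.1198] q [-0.529  0.387  1.628  0.     1.125 -2.535] F [-1.3   0.69  6.01] M [0.17 0.32 0.08] w 0.0192
yaw(jaw-y) 24.9 toolx [ 9.e-04 -5.e-04 -1.e+00]
```

View pics/s5c.png

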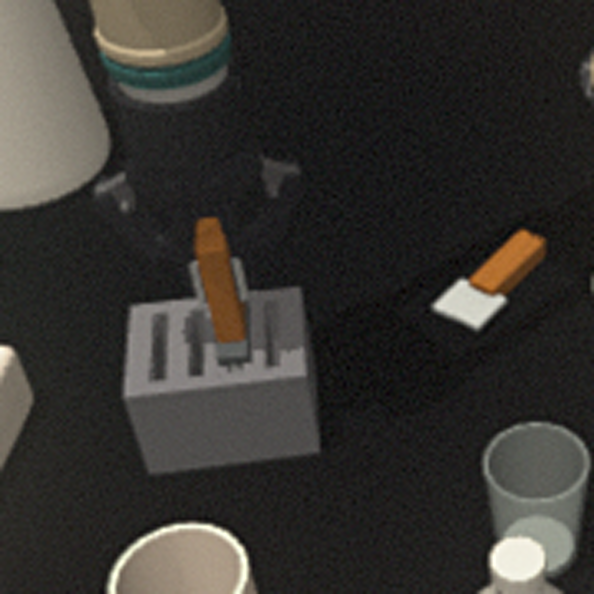

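The shoulder sits on the block's top at slot 2, crop (232,350). Now I'll open the fingers and back straight up.

Call:
carry_out(deltas=[0,0,0,0,0,0,-0.4,0,0,0,0,0,0,-0.2,0,0,0,0,0,0,0.2,0,0,0,0,0,0,0.6,0,0,0,0,0,0,1,0,0,0,0,0,0,1,0,0,0,0,0,0,1])

```text
clock: 13.32
position: [0.5463, -0.2393, 0.1185]
ee_rot: [0.691, -0.152, 0.69, 0.152]
contact_force: [0.5, -0.5, 0.0]
width: 0.0857
```

Call:
carry_out(deltas=[-0.1,0,0,0,0,0,1,-0.2,0,0,0,0,0,1,-0.4,0,0,0,0,0,1,-0.5,0,0,0,0,0,1,-0.5,0,0,0,0,0,1,-0.5,0,0,0,0,0,1,-0.3,0,0,0,0,0,1,0,0,0,0,0,0,1,0,0,0,0,0,0,1])

```text
clock: 14.45
position: [0.5459, -0.239, 0.268]
ee_rot: [0.69, -0.152, 0.691, 0.153]
contact_force: [-0.2, 0.1, 0.6]
width: 0.0856
```

```bash
python3 - <<'E'
from h import *
st();d=grab('scene','s6')
P=cloud(d);c=np.array([.5527,-.2501]);a=np.radians(24.9);q=P[...,:2]-c;X=q@[np.cos(a),np.sin(a)];Y=q@[-np.sin(a),np.cos(a)]
C=d['color'].astype(int)
m=(abs(X)<.04)&(abs(Y-.013)<.03)&(P[...,2]>.095)&(P[...,2]<.2)&(C[...,0]-C[...,2]>50)
print('handle z max',np.nanpercentile(P[m][:,2],[1,98]),'X',np.percentile(X[m],[2,98]),'Y',np.percentile(Y[m],[2,98]))
m2=(abs(X)<.04)&(abs(Y-.013)<.012)&(P[...,2]>.083)&(P[...,2]<.1)&(C[...,0]-C[...,2]<25); print('shoulder z',np.percentile(P[m2][:,2],[2,50,98]),m2.sum())
crop(d,'s6c',110,310,100,280,3.3)
E
```

```text
t 14.45 pos [ 0.5459 -0.239   0.268 ] q [-0.529  0.291  1.393  0.     1.459 -2.535] F [-0.17  0.12  0.55] M [ 0.06 -0.01  0.02] w 0.0856
yaw(jaw-y) 24.9 toolx [-7.e-04  5.e-04 -1.e+00]
handle z max [0.09642945 0.17563436] X [-0.01396902  0.01944763] Y [0.00341084 0.02259629]
shoulder z [0.08375977 0.08942373 0.09555285] 86
```

View pics/s6.png

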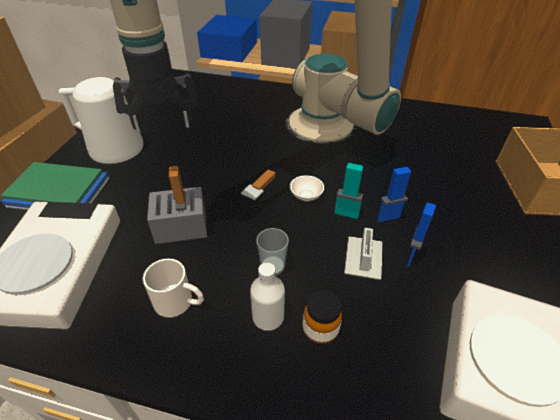

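View pics/s6c.png

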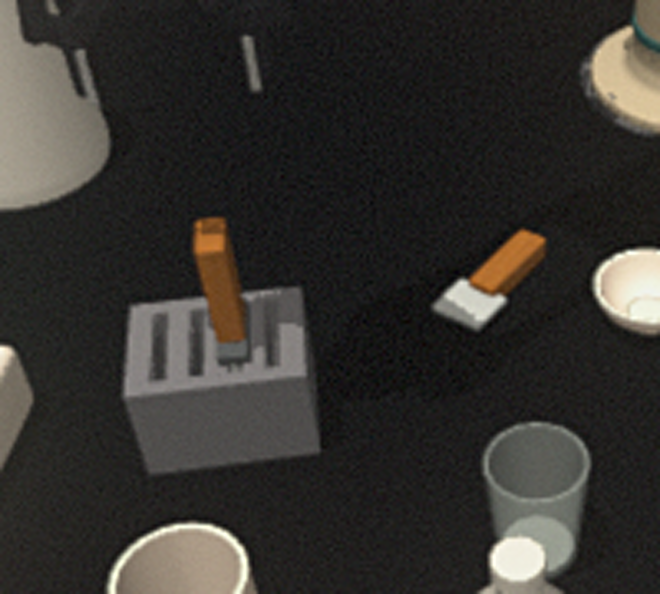

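The picture shows the scraper upright in slot 2 at scene (177,190) and the stand empty at (365,250). The other things look unmoved. The top of the handle reads 0.175 m, against 0.174 m when fully home. I'll hand it in.

```bash
python3 -c "
from rig import job
print(job.sign_off())"
```

```text
the job is handed in; nothing more can be done
None
```

The long scraper is out of the drip stand and fully home, blade down, in slot 2 (block y = +13 mm), the first slot I tried. I guided it down in the hand, then let go and backed straight up. I handed in at about 14.5 s.

- **Seating:** the blade passed the spacer heights with no added force. The shoulder met the block at TCP z = 0.1198 m, where I expected 0.1197 m, with about 6 N of reaction.
- **After release:** the handle top measured about 0.175 m, against 0.174 m when fully home. The scraper stood upright, and the gripper was clear of everything with no force on it.
- **Other things on the bench:** they looked unmoved in the last picture. I didn't measure their positions again.
- **Disagreement:** the two cameras differed by 1–3 mm in x, within or close to their stated calibration, so I used the averages. No check failed.

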